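# Show the tenon to the inspection camera

## Robot

A 6-joint arm with a two-finger parallel gripper is mounted at the origin on the work surface. World frame = base frame: x ahead of the robot, y to its left, z up, the work surface at z = 0. Lengths are in m, angles in rad, forces in N, time in s.
With the tool pointing down it reaches from about 0.275 to 0.75 m from the base axis. Payload 10.2 kg.
Tool frame: the origin (TCP) lies on the centre line of the jaws, within the pads' length; the fingertips stand 8 mm ahead of it and the grasp point (between the pads) lies 11 mm behind it; z points along the fingers, y is the line along which they close (so a half turn about z gives the same grasp; the last joint's range is limited). The gripper opens to 85 mm and grips with 20 to 120 N. Pads are 22 mm wide; open, the fingers measure 114 mm over their backs; the gripper's body (76 mm by 85 mm) begins 54 mm behind the grasp point. The pads swing forward as they close: fully open they stand 13 mm farther back than shut.
Start: joints at [-1.353, 0.313, 1.498, -0, 1.331, -0.223], TCP at [0.224, -0.475, 0.239] pointing down, gripper open.
Joint ranges: [-2.94, 2.94], [-0.97, 2.17], [0.19, 2.56], [-1.23, 4.37], [0.02, 3.11], [-2.88, 2.88]. Speed limits (rad/s): [2.39, 2.39, 3.01, 3.14, 3.14, 3.14].

## Interface

Orientations are given as a unit quaternion [w, x, y, z].
In Python, from workcell import telemetry, read_camera, get_calibration, finish_job gives the robot as it stands.
- The arm moves only by the tool move_arm, never from a script. Its arguments are lists of equal length, an entry for each row: "angular": the turn, a rotation vector about the world's x, y, z in rad, a list of three; "offset": the shift along the world's x, y, z in m, a list of three; "claw": the closure, from 0 (fully open) to 1 (shut). In form: {"angular": [[rx, ry, rz], ...], "offset": [[x, y, z], ...], "claw": [claw, ...]}. A call has 1 to 8 rows; each row is the pose to reach, as a shift and turn from the pose commanded when the call began; what a row does not reach only later rows make up. A row lasts 1/8 s, in which the tool goes at most 62.5 mm and 10.7 degrees, less where a joint would pass 70% of its speed; a pose out of reach is approached as far as the arm can. A call with a gripper value outside its range is refused whole. The fingers move at their own pace and stop on an object; the grip force is fixed at half the most. Time passes only in rows, so rows that repeat a pose let the fingers close. It gives the time, the measured TCP pose, the force, the opening and the grip force at its end, in the units of the state.
- telemetry.read_state(): the state, without advancing time (a new reading comes with each control period).
- read_camera(name): name is "side" or "top"; returns the picture (480x640x3 uint8, red, green, blue); there is no depth.
- get_calibration(name): a dict with "fx", "fy", "cx", "cy" (pixels), "k1" (the pictures are not rectified: a ray, as slopes to the right and down, at radius r is drawn at 1 + k1 r^2 times it, then the intrinsics apply), "rvec" (rotation vector, rad) and "tvec" (3), from world to camera coordinates, as OpenCV has them. Camera axes: x right, y down, z forward; pixel columns grow to the right and rows downward; lengths in m; the calibration is good to about 2 mm. A picture is of the moment at which its call begins. get_calibration takes no time and is no camera call.
- finish_job(): hands the job in; it is judged then, once.
The state is a dict: "clock": time; "joints": joint angles; "qd": joint speeds; "tau": joint torques, N m; "position": TCP position; "tcp_rot": TCP orientation; "force": force on the tool from outside, world axes, zero at the start; "moment": the same for the moment, N m; "finger_gap": finger opening in m; "finger_force": force on a finger pad.
Only numpy, scipy, OpenCV 4.12 (cv2) and the standard library are available. Lean on these libraries where they do the work, as an engineer would, in place of code of your own. Each camera call takes 0.05 s, during which the arm holds its last target. There are 200 camera calls.

## Task

Turn the wooden turn-button fully in line with the rails, then lift the rail with the tenon out of its nest and hold it up to the inspection camera: tenon end at the focus point (on the lens axis, 100 mm in front of the glass), tenon towards the lens, the rail straight along the lens axis with its top face still uppermost. Finish while holding it there in the air, with nothing else carrying it and nothing touching the camera. Leave the plain rail, glue bottle, hammer and offcut where they are and do not knock the camera out of aim.

Things in the scene. Friction and masses are not known exactly. Their poses are not given: they have to be found in the camera images.
- button (a joint): Turn of the dark wooden turn-button on its upright pivot, rad: 0 = across both rails, holding them down; 1.57 = its stop, in line with the rails, both free. Grows anticlockwise from above; the peg ends at the tenoned rail's -x side. Stays where left; about 1 N at the peg moves it. A bar 140 x 20 x 12 mm, pivoted at its middle, underside 61 mm above the table, 2 mm over the rails.
- button_pivot (a point): Point on the button's upright pivot axis, on the top face of the bar, 73 mm above the table. Its frame turns with the button: y points along the bar to the peg.
- button_peg (a point): Centre (half-way up) of the upright round peg, 16 mm diameter, 35 mm tall, that stands on top of the bar 55 mm from the pivot: the button's handle, from 73 to 108 mm above the table.
- tenon_rail_mid (a point): Middle of the tenoned rail, a pale wooden bar 190 long (x) x 32 wide (y) x 22 mm thick (z), 60 to 140 g, lying flat, underside 37 mm above the table. x points to the tenon: the last 30 mm, 20 mm wide, 10 mm thick, centred. Centre of mass 10 mm to the -x side of this point; there both sides and the underside are free, down to the fixture board 12 mm above the table.
- tenon_end (a point): Centre of the tenon's end face, 95 mm along +x from tenon_rail_mid; axes as the rail's.
- plain_end (a point): Centre of the tenoned rail's other, plain end face, 95 mm along -x from tenon_rail_mid; axes as the rail's.
- plain_rail_mid (a point): Middle of the second rail, 190 x 32 x 22 mm, no tenon, lying in the other nest, parallel, 130 mm centre to centre; which nest holds which rail varies. To be left alone.
- focus (a point): The camera's focus point, in empty air on the lens axis, 100 mm in front of the glass. Axes turn with the head: x points along the lens axis into the lens, z is the head's up, y is level. The head (grey box 60 x 60 x 50 mm with black lens tube, 42 mm diameter, 40 mm long) is 300 mm above the table; a thin gauge wire above the lens axis ends 45 mm along +z from this point.
- head (a joint): Tip angle of the camera head on its stiff hinge, rad: 0 = lens level, grows as the lens looks down. Not to be changed.
- stand: The camera's fixed stand: round dark foot 120 mm across, 14 mm thick, with a post at its far side; origin at the centre of the foot's underside, the camera looks to its -x.
- fixture: Fixed board 220 (x) x 200 (y) x 12 mm; origin: centre of its underside. Two nests for rails along x at y = +65 and -65 mm: support blocks 24 mm long, 46 mm wide, at x = -70 and +45 mm, with cheeks, and end stops at x = +-101 mm, all up to 45 mm above the table. The button's pivot post stands at its centre.
- glue_mid (a point): Middle of a white glue bottle, 56 mm diameter, 150 mm tall, upright. To be left alone.
- mallet: A hammer, 260 mm long, lying on the table. To be left alone.
- offcut: A wooden offcut block 90 x 60 x 35 mm; origin at the centre of its underside. To be left alone.
Things that resemble listed ones, but are neither listed nor needed, are in the scene too. Leave any grey look-alike of the part that bears tenon_rail_mid alone.

How it is judged:
On the way, in this order (a step that is already met when the one before it is completed fails the run):
1. the turn-button is turned in line with the rails (value of joint button above 1.25 rad), for 0.2 s.
2. the tenoned rail is lifted out of its nest by the gripper (height (world z) of tenon_rail_mid above 0.085 m and contact force between the fingers and tenon_rail above 2 N), for 0.2 s.
At the end, for the whole second after the job is handed in: Rail held by the fingers in the air, tenon end within 20 mm of the focus point, tenon to the lens, long axis within 0.17 and top face within 0.2 rad of the head's axes; nothing touches the camera, rail off table and fixture, button past 1.25 rad, plain rail within 30 mm of its start (distance between tenon_end and focus below 0.02 m and angle between the x axis of tenon_rail_mid and the x axis of focus, either way round below 0.17 rad and angle between the z axis of tenon_rail_mid and the z axis of focus, either way round below 0.2 rad and x of tenon_rail_mid in the frame of focus below -0.06 m and angle between tenon_rail_mid's own z axis and vertical below 1.2 rad and contact force between the fingers and tenon_rail above 2 N and contact force between each of tenon_rail, the arm, the fingers and stand below 0.3 N and contact force between tenon_rail and fixture below 0.3 N and height (world z) of plain_end above 0.04 m and value of joint button above 1.25 rad and distance of plain_rail_mid from where it was at the start of the episode below 0.03 m); the arm keeps its last pose, push and grip.
It fails at once if the plain rail is moved more than 30 mm (distance of plain_rail_mid from where it was at the start of the episode above 0.03 m).
It fails at once if the glue bottle is moved more than 30 mm (distance of glue_mid from where it was at the start of the episode above 0.03 m).
It fails at once if the hammer is moved more than 30 mm (distance of mallet from where it was at the start of the episode above 0.03 m).
It fails at once if the offcut is moved more than 30 mm (distance of offcut from where it was at the start of the episode above 0.03 m).
It fails at once if the camera is knocked out of aim (focus point shifted by more than 12 mm) (distance of focus from where it was at the start of the episode above 0.012 m).
It also fails if it takes over 45 s, if anything falls off the work surface, if the arm or the gripper's body presses on something with over 40 N, if the wrist force passes 120 N, or if a joint passes its speed limit or range.

## Working session

There is one attempt and no reset: what is moved stays moved. The work goes in short steps, Python scripts to look and compute and a tool call to move; the robot and the scene stay as the last step left them, time stands still between calls to the robot, and variables do not carry over. Pictures are saved under pics/ and viewed, at most 10 in all, crops included, and the job is handed in when it is done.

Besides the shell and the picture viewer there is one more tool, called after "Emit:" as a command line: name --argument value ..., lists and objects as JSON in quotes. move_arm: Moves the arm, as the interface text tells. Its arguments: {"type":"object","properties":{"angular":{"type":"array"},"offset":{"type":"array"},"claw":{"type":"array"}},"required":["angular","offset","claw"]}

```bash
mkdir -p pics; ls
cat > h.py <<'E'
import numpy as np, cv2
from workcell import telemetry, read_camera, get_calibration, finish_job
def shot(n,f):
    im=read_camera(n); cv2.imwrite('pics/'+f,im[:,:,::-1]); return im
def ray(n,u,v):
    c=get_calibration(n); K=np.array([[c['fx'],0,c['cx']],[0,c['fy'],c['cy']],[0,0,1]])
    p=cv2.undistortPoints(np.array([[[u,v]]],float),K,np.array([c['k1'],0,0,0,0.]))[0,0]
    # refine exact
    x=np.array([(u-c['cx'])/c['fx'],(v-c['cy'])/c['fy']]);q=x.copy()
    for _ in range(30): q=x/(1+c['k1']*(q@q))
    R=cv2.Rodrigues(np.array(c['rvec'],float))[0];t=np.array(c['tvec'],float).ravel()
    d=R.T@np.array([q[0],q[1],1]); return -R.T@t,d/np.linalg.norm(d)
def onz(n,u,v,z):
    o,d=ray(n,u,v); return o+d*(z-o[2])/d[2]
def proj(n,P):
    c=get_calibration(n);R=cv2.Rodrigues(np.array(c['rvec'],float))[0]
    p=R@np.array(P,float)+np.array(c['tvec'],float).ravel();q=p[:2]/p[2];q=q*(1+c['k1']*(q@q))
    return np.array([c['fx']*q[0]+c['cx'],c['fy']*q[1]+c['cy']])
def tri(a,b):
    (o1,d1),(o2,d2)=ray(*a),ray(*b)
    s=np.linalg.lstsq(np.c_[d1,-d2],o2-o1,rcond=None)[0]
    p,q=o1+s[0]*d1,o2+s[1]*d2; return (p+q)/2,np.linalg.norm(p-q)
E
python3 - <<'E'
from h import *
np.set_printoptions(precision=3,suppress=True)
for n in('top','side'):
    shot(n,n+'0.png');print(n,get_calibration(n),ray(n,320,240))
print(telemetry.read_state())
E
```

```text
pics
top {'fx': 530.4328494532367, 'fy': 530.4328494532367, 'cx': 317.0801886288459, 'cy': 233.60093554518878, 'k1': -0.0900339199909418, 'rvec': array([ 2.139, -2.175,  0.179]), 'tvec': array([0.007, 0.552, 1.541])} (array([0.326, 0.034, 1.603]), array([ 0.131, -0.028, -0.991]))
side {'fx': 602.7802749814102, 'fy': 602.7802749814102, 'cx': 316.2974167536793, 'cy': 237.96342993289687, 'k1': 0.012260142723222118, 'rvec': array([ 0.648, -2.747,  0.961]), 'tvec': array([0.508, 0.276, 1.658])} (array([0.075, 0.957, 1.471]), array([ 0.279, -0.556, -0.783]))
{'clock': 0.1, 'joints': array([-1.353,  0.313,  1.498,  0.   ,  1.331, -0.223]), 'qd': array([ 0.   , -0.   , -0.002,  0.001, -0.001,  0.002]), 'tau': array([  0.002, -41.29 , -26.014,  -0.   ,   0.003,   0.   ]), 'position': array([ 0.224, -0.475,  0.239]), 'tcp_rot': array([-0.001,  0.976,  0.219,  0.   ]), 'force': array([ 0.124,  0.197, -0.805]), 'moment': array([ 0.013, -0.046, -0.023]), 'finger_force': 0.0, 'finger_gap': 0.08592633650142247}
```

View pics/top0.png

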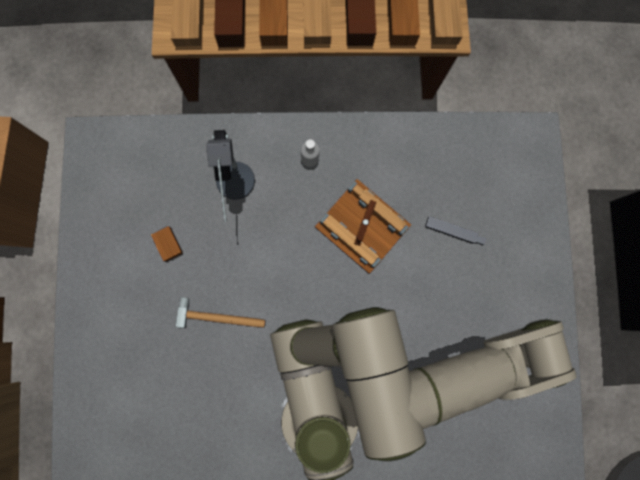

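View pics/side0.png

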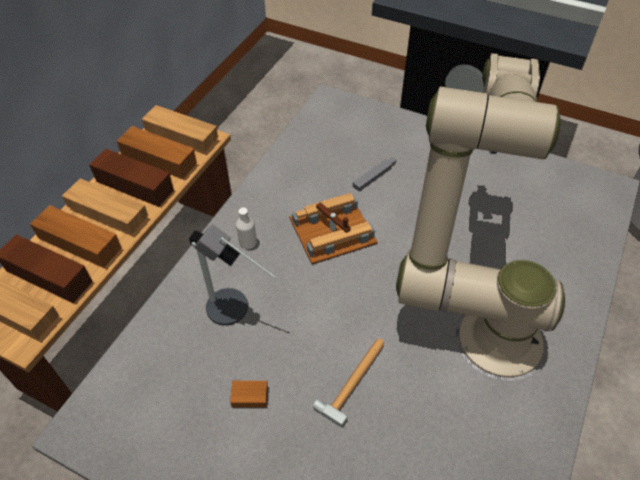

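The top view shows the fixture at about (363,226) and the camera head at (220,152), with its lens around (222,172) and its wire running down to (225,218). The glue bottle is at (310,155), the hammer at (220,318) and the offcut at (167,244). Candidates for the tenoned rail are the nest rail at upper right (380,208), the nest rail at lower left (348,243), and the grey bar at (455,230), which is a look-alike to ignore. I'll check these in one close crop.

Run:
```python
from h import *
a=cv2.imread('pics/top0.png');b=cv2.imread('pics/side0.png')
z=lambda i,x,y,w,h,s:cv2.resize(i[y:y+h,x:x+w],None,fx=s,fy=s,interpolation=cv2.INTER_CUBIC)
A=z(a,310,175,105,100,3.8);B=z(b,285,185,105,80,3.8);C=z(a,190,120,105,110,2);D=z(b,185,220,105,110,2)
o=np.zeros((600,800,3),np.uint8)
for im,x,y in((A,0,0),(B,400,0),(C,0,380),(D,400,380)): 
    im=im[:min(im.shape[0],600-y),:400]; o[y:y+im.shape[0],x:x+im.shape[1]]=im
cv2.imwrite('pics/crop.png',o)
```

```text
(no output)
```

View pics/crop.png

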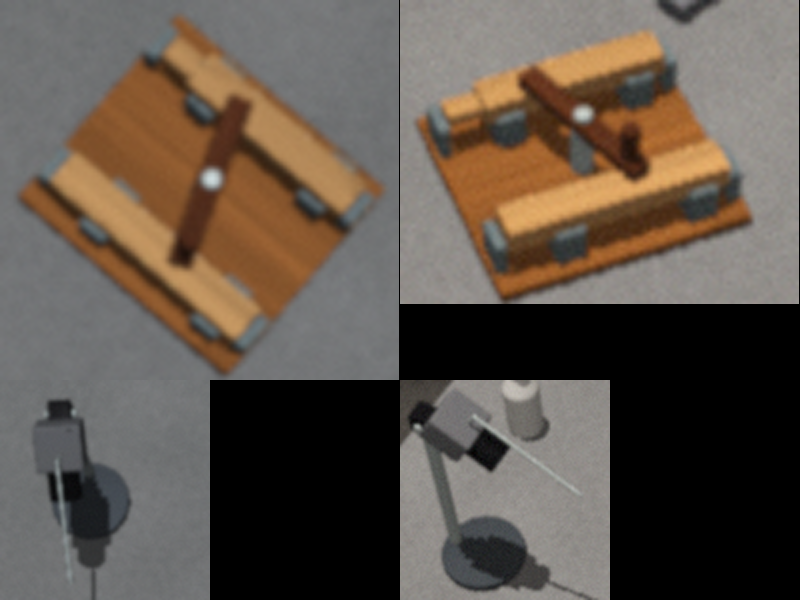

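The crop shows that the upper-right rail has the tenon, at its upper-left end near top px (355,188). The other nest holds the plain rail. The peg is at the lower-left end of the bar, around px (358,240). It has to swing anticlockwise to the tenon rail's plain-end side, which is lower right. Now I'll measure.

Run:
```python
from h import *
np.set_printoptions(precision=4,suppress=True)
a=cv2.imread('pics/top0.png')
hsv=cv2.cvtColor(a,cv2.COLOR_BGR2HSV)
T=lambda x,y:(310+x/3.8,175+y/3.8)
S=lambda x,y:(285+(x-400)/3.8,185+y/3.8)
print('pale hsv',hsv[int(T(0,105)[1]),int(T(270,0)[0])],'board',hsv[int(T(0,230)[1]),int(T(270,0)[0])])
for lim in (150,165,180):
    m=cv2.inRange(hsv,(8,60,lim),(25,200,255));m[:178]=0;m[276:]=0;m[:,:312]=0;m[:,412:]=0
    n,l,st,ce=cv2.connectedComponentsWithStats(m)
    for i in range(1,n):
        if st[i,4]>60:
            r=cv2.minAreaRect(np.argwhere(l==i)[:,::-1].astype(np.float32));print(lim,st[i,4],ce[i],r)
# top hand picks on top face
P={k:onz('top',*T(*p),z) for k,p,z in [('tenon end c',(168,48),.053),('sh1',(212,57),.059),('sh2',(188,80),.059),('pl1',(370,192),.059),('pl2',(347,210),.059),('pivot',(211,179),.075),('bar far',(238,102),.073),('plainrail a',(65,172),.059),('plainrail b',(250,325),.059)]}
for k,v in P.items(): print(k,v)
print('pivot tri',tri(('top',*T(211,179)),('side',*S(583,114))))
print('peg tri',tri(('top',*T(183,248)),('side',*S(630,132))))
w1=tri(('top',225,220),('side',275,277));w0=tri(('top',218.5,160),('side',222.5,240));print('wire',w0,w1,'dir',(w0[0]-w1[0])/np.linalg.norm(w0[0]-w1[0]),np.linalg.norm(w0[0]-w1[0]))
print('foot',onz('top',190+90/2,120+120/2,.014),onz('side',185+84/2,220+172/2,.014))
print('lens front',tri(('top',190+65/2,120+122/2),('side',185+98/2,220+76/2)))
print('glue',onz('top',310,155,.08),'pl',proj('top',P['pivot']))
```

```text
pale hsv [ 15 142 156] board [ 14 173 136]
150 535 [380.5458 207.5346] ((378.88818359375, 206.04702758789062), (62.58443832397461, 10.195730209350586), 40.601295471191406)
150 616 [350.3247 238.8945] ((350.7269287109375, 238.81320190429688), (64.24462890625, 10.746095657348633), 41.08175277709961)
165 449 [380.6993 208.1069] ((378.88824462890625, 206.45501708984375), (61.83137512207031, 9.219465255737305), 40.36453628540039)
165 557 [350.0341 238.833 ] ((350.45294189453125, 238.8882293701172), (63.2352294921875, 9.653406143188477), 40.601295471191406)
180 107 [388.9439 216.9439] ((388.87030029296875, 216.65394592285156), (31.884723663330078, 4.307658672332764), 40.10090255737305)
180 393 [347.3232 237.1883] ((350.5702209472656, 239.2811737060547), (62.36953353881836, 8.32082462310791), 41.28470993041992)
tenon end c [ 0.6873 -0.1156  0.053 ]
sh1 [ 0.6783 -0.1495  0.059 ]
sh2 [ 0.66  -0.13   0.059]
pl1 [ 0.569  -0.2699  0.059 ]
pl2 [ 0.5551 -0.2513  0.059 ]
pivot [ 0.5784 -0.1437  0.075 ]
bar far [ 0.6391 -0.1669  0.073 ]
plainrail a [ 0.5882 -0.0319  0.059 ]
plainrail b [ 0.4665 -0.1723  0.059 ]
pivot tri (array([ 0.5809, -0.1437,  0.0707]), np.float64(0.0037203429737681765))
peg tri (array([ 0.5251, -0.1163,  0.1057]), np.float64(0.008169948498782487))
wire (array([0.6991, 0.2467, 0.3225]), np.float64(0.0015274541358556335)) (array([0.5608, 0.2409, 0.2457]), np.float64(0.0006715715660082383)) dir [0.8736 0.0368 0.4853] 0.158307746544514
foot [0.7254 0.2466 0.014 ] [0.7254 0.2539 0.014 ]
lens front (array([0.6657, 0.2473, 0.2666]), np.float64(0.012005730114856982))
glue [0.782  0.0157 0.08  ] pl [365.5263 222.1053]
```

Emit:
move_arm --angular '[[0, 0, 0], [0, 0, 0], [0, 0, 0], [0, 0, 0], [0, 0, 0], [0, 0, 0], [0, 0, 0], [0, 0, 0]]' --offset '[[0.04, 0.045, 0], [0.08, 0.09, 0], [0.12, 0.14, 0], [0.16, 0.185, 0], [0.2, 0.235, 0], [0.24, 0.28, 0], [0.28, 0.325, 0], [0.303, 0.355, -0.04]]' --claw '[0.68, 0.68, 0.68, 0.68, 0.68, 0.68, 0.68, 0.68]'

```text
clock: 1.1
position: [0.5294, -0.1181, 0.2007]
tcp_rot: [0.002, 0.976, 0.22, 0.002]
force: [-0.3, -1.0, -0.7]
finger_gap: 0.0276
finger_force: 0.0
```

Emit:
move_arm --angular '[[0, 0, 0], [0, 0, 0]]' --offset '[[0, 0, 0], [0, 0, 0]]' --claw '[0.68, 0.68]'

```text
clock: 1.35
position: [0.5269, -0.1203, 0.1998]
tcp_rot: [0.0, 0.976, 0.219, 0.0]
force: [0.0, -0.3, -0.3]
finger_gap: 0.0277
finger_force: 0.0
```

Run:
```python
from h import *
s=telemetry.read_state();print(s['clock'],s['position'],s['tcp_rot'],s['finger_gap'])
b=shot('side','side1.png');c=b[150:300,240:440,::-1];cv2.imwrite('pics/c1.png',cv2.resize(c,None,fx=4,fy=4))
p=s['position'];print(proj('side',p),proj('side',[.527,-.12,.108]))
```

```text
1.35 [ 0.52692183 -0.12034284  0.19976976] [2.43324176e-04 9.75820541e-01 2.18573111e-01 8.76762565e-05] 0.02765418181663918
[347.95260846 197.43566579] [346.84354554 218.42359586]
```

View pics/c1.png

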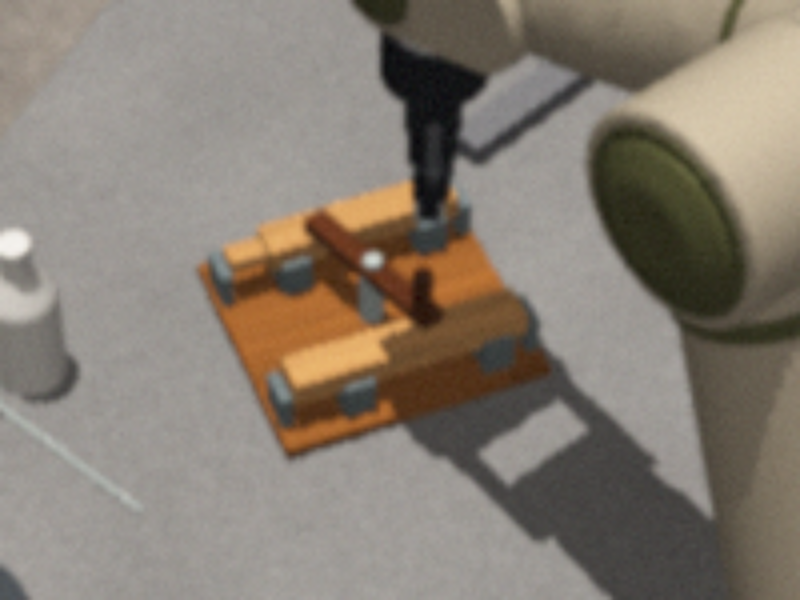

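The peg top shows at about px (345.5,218.8), and I predicted (346.8,218.4), so the peg position holds. Descending astride it.

Emit:
move_arm --angular '[[0, 0, 0], [0, 0, 0], [0, 0, 0], [0, 0, 0]]' --offset '[[0.001, 0.001, -0.03], [0.001, 0.001, -0.075], [0.001, 0.001, -0.112], [0.001, 0.001, -0.112]]' --claw '[0.6, 0.6, 0.6, 0.6]'

```text
clock: 1.9
position: [0.5269, -0.1195, 0.0864]
tcp_rot: [-0.001, 0.976, 0.218, -0.001]
force: [-0.3, 0.2, 0.8]
finger_gap: 0.0343
finger_force: 0.0
```

Run:
```python
from h import *
s=telemetry.read_state();print(s['clock'],s['position'],s['force'],s['finger_gap'])
b=shot('side','side2.png');c=b[150:300,240:440,::-1];cv2.imwrite('pics/c2.png',cv2.resize(c,None,fx=4,fy=4))
import math
c=np.array([.5795,-.1437])
for t in range(159,232,10): 
    r=math.radians(t);lag=.009; q=c+.055*np.array([math.cos(r),math.sin(r)])+lag*np.array([-math.sin(r),math.cos(r)]);print(t,(q-s['position'][:2]).round(3))
```

```text
1.9 [ 0.52690692 -0.11945703  0.08640099] [-0.29117542  0.21268558  0.81557915] 0.03427726527979875
159 [-0.002 -0.013]
169 [-0.003 -0.023]
179 [-0.003 -0.032]
189 [-0.    -0.042]
199 [ 0.004 -0.051]
209 [ 0.009 -0.059]
219 [ 0.016 -0.066]
229 [ 0.023 -0.072]
```

View pics/c2.png

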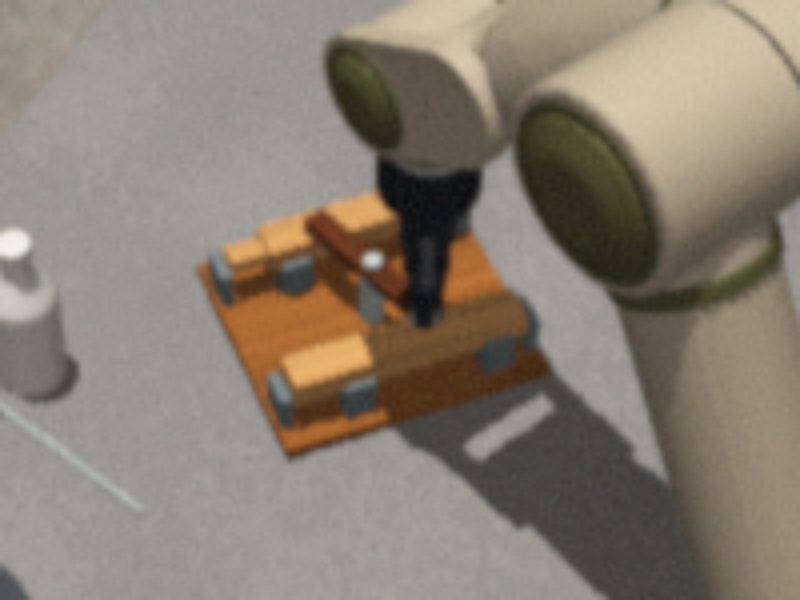

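The near finger stands in front of the peg at the bar's end, so the gripper is astride it. Sweeping it round the arc.

Emit:
move_arm --angular '[[0, 0, 0.05], [0, 0, 0.1], [0, 0, 0.16], [0, 0, 0.22], [0, 0, 0.28], [0, 0, 0.34], [0, 0, 0.417], [0, 0, 0.417]]' --offset '[[-0.002, -0.013, 0.001], [-0.003, -0.023, 0.001], [-0.003, -0.032, 0.001], [0, -0.042, 0.001], [0.004, -0.051, 0.001], [0.009, -0.059, 0.001], [0.016, -0.066, 0.001], [0.023, -0.072, 0.001]]' --claw '[0.6, 0.6, 0.6, 0.6, 0.6, 0.6, 0.6, 0.6]'

```text
clock: 2.95
position: [0.5503, -0.1911, 0.0903]
tcp_rot: [-0.001, 0.91, 0.415, -0.001]
force: [-30.1, 16.3, 17.7]
finger_gap: 0.0342
finger_force: 17.0
```

Emit:
move_arm --angular '[[0, 0, 0], [0, 0, 0]]' --offset '[[0.002, -0.002, 0], [0.002, -0.002, 0]]' --claw '[0.6, 0.6]'

```text
clock: 3.2
position: [0.5501, -0.1908, 0.0899]
tcp_rot: [-0.004, 0.91, 0.415, -0.003]
force: [-23.1, 12.0, 15.6]
finger_gap: 0.0345
finger_force: 12.8
```

Emit:
move_arm --angular '[[0, 0, 0], [0, 0, 0], [0, 0, 0], [0, 0, 0], [0, 0, 0], [0, 0, 0]]' --offset '[[-0.007, 0.006, 0], [-0.007, 0.006, 0.05], [-0.007, 0.006, 0.11], [0.03, 0, 0.11], [0.067, -0.002, 0.11], [0.067, -0.002, 0.11]]' --claw '[0.6, 0.6, 0.6, 0.38, 0.38, 0.38]'

```text
clock: 3.95
position: [0.6215, -0.1951, 0.199]
tcp_rot: [0.001, 0.91, 0.416, 0.001]
force: [-0.3, -0.2, 0.6]
finger_gap: 0.0529
finger_force: 0.0
```

Run:
```python
from h import *
s=telemetry.read_state();print(s['clock'],s['position'],s['tcp_rot'],s['force'],s['finger_gap'])
b=shot('side','side3.png');c=b[150:300,240:440,::-1];cv2.imwrite('pics/c3.png',cv2.resize(c,None,fx=4,fy=4))
t=shot('top','top3.png')
q=[.6195,-.1946,.059]
print(proj('side',q),(proj('side',q)-[240,150])*4)
```

```text
3.95 [ 0.62151162 -0.19507848  0.1989958 ] [9.14138173e-04 9.09589830e-01 4.15505539e-01 8.08093155e-04] [-0.29152716 -0.22440383  0.59743742] 0.05289912881467635
[329.65382276 202.48443166] [358.61529105 209.93772664]
```

View pics/c3.png

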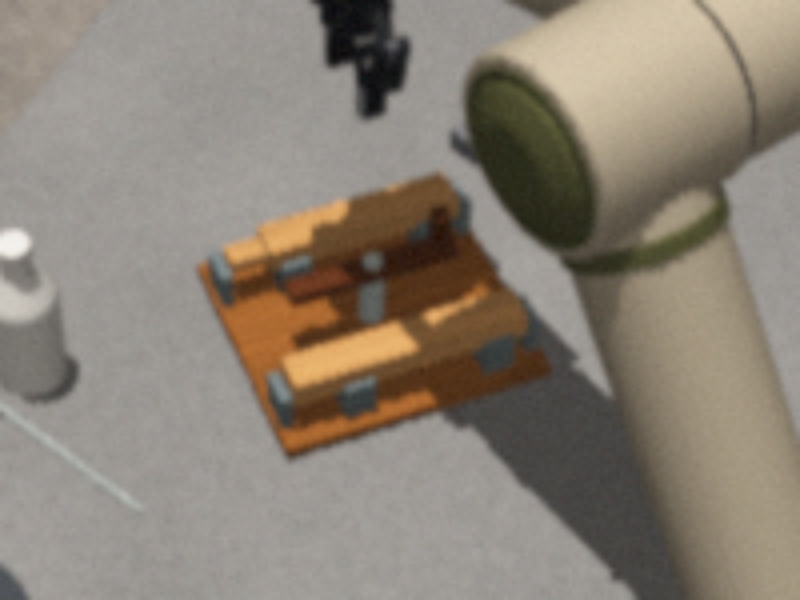

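The turn-button now lies in line with the rails (bar around (290,290) to (450,240) in the crop), and the rail is undisturbed. Going down to grasp it.

Emit:
move_arm --angular '[[0, 0, 0], [0, 0, 0], [0, 0, 0], [0, 0, 0], [0, 0, 0]]' --offset '[[-0.002, 0, -0.05], [-0.002, 0, -0.1], [-0.002, 0, -0.14], [-0.002, 0, -0.164], [-0.002, 0, -0.164]]' --claw '[0.38, 0.38, 0.38, 0.38, 0.38]'

```text
clock: 4.68
position: [0.6174, -0.1952, 0.0346]
tcp_rot: [0.0, 0.91, 0.415, 0.0]
force: [0.8, -0.8, 0.4]
finger_gap: 0.0526
finger_force: 0.0
```

Emit:
move_arm --angular '[[0, 0, 0], [0, 0, 0], [0, 0, 0], [0, 0, 0]]' --offset '[[0, 0, 0], [0, 0, 0], [0, 0, 0], [0, 0, 0]]' --claw '[0.9, 0.9, 0.9, 0.9]'

```text
clock: 5.18
position: [0.6186, -0.1956, 0.0356]
tcp_rot: [0.001, 0.91, 0.416, 0.001]
force: [1.2, -3.0, 6.0]
finger_gap: 0.0311
finger_force: 60.8
```

Emit:
move_arm --angular '[[0, 0, 0], [0, 0, 0], [0, 0, 0], [0, 0, 0], [0, 0, 0], [0, 0, 0], [0, 0, 0]]' --offset '[[0, 0, 0.02], [0, 0, 0.05], [0, 0, 0.08], [0, 0, 0.12], [0, 0, 0.16], [0, 0, 0.18], [0, 0, 0.18]]' --claw '[0.9, 0.9, 0.9, 0.9, 0.9, 0.9, 0.9]'

```text
clock: 6.05
position: [0.618, -0.1946, 0.2154]
tcp_rot: [0.001, 0.909, 0.416, 0.001]
force: [-0.6, -0.6, -1.4]
finger_gap: 0.0309
finger_force: 62.2
```

Run:
```python
from h import *
from scipy.spatial.transform import Rotation as Ro
s=telemetry.read_state();print(s['clock'],s['position'],s['force'],s['finger_gap'],s['joints'])
b=shot('side','side4.png')
# crop with wire too
c=b[140:320,190:430,::-1];cv2.imwrite('pics/c4.png',cv2.resize(c,None,fx=3.33,fy=3.33))
xh=np.array([.8736,.0368,.4853]);xh/=np.linalg.norm(xh);yh=np.cross([0,0,1],xh);yh/=np.linalg.norm(yh);zh=np.cross(xh,yh)
w,x,y,z=s['tcp_rot'];Rt=Ro.from_quat([x,y,z,w]).as_matrix();print(Rt)
# tool x=rail x, tool z=-rail z
G=np.c_[xh,-yh,-zh]
foc=np.array([.5608,.2409,.2457])-.045*zh
tcp=foc-.105*xh+.011*(-zh)
dR=Ro.from_matrix(G@Rt.T)
print('focus',foc,'tcp goal',tcp,'off',tcp-s['position'],'rotvec',dR.as_rotvec())
```

```text
6.05 [ 0.61803874 -0.19460474  0.21541459] [-0.56269139 -0.63819851 -1.39967084] 0.030900790029577928 [-4.85574605e-01  6.06497854e-01  1.11751202e+00  1.60308483e-04
  1.41612186e+00  2.27045874e-01]
[[ 6.53837071e-01  7.56634138e-01  1.36597024e-03]
 [ 7.56635217e-01 -6.53837025e-01 -5.41748747e-04]
 [ 4.83216324e-04  1.38775661e-03 -9.99998920e-01]]
focus [0.58261863 0.2418191  0.20635407] tcp goal [0.49622625 0.23817986 0.14578088] off [-0.12181249  0.4327846  -0.06963371] rotvec [ 0.22761316 -0.46783643 -0.79780846]
```

View pics/c4.png

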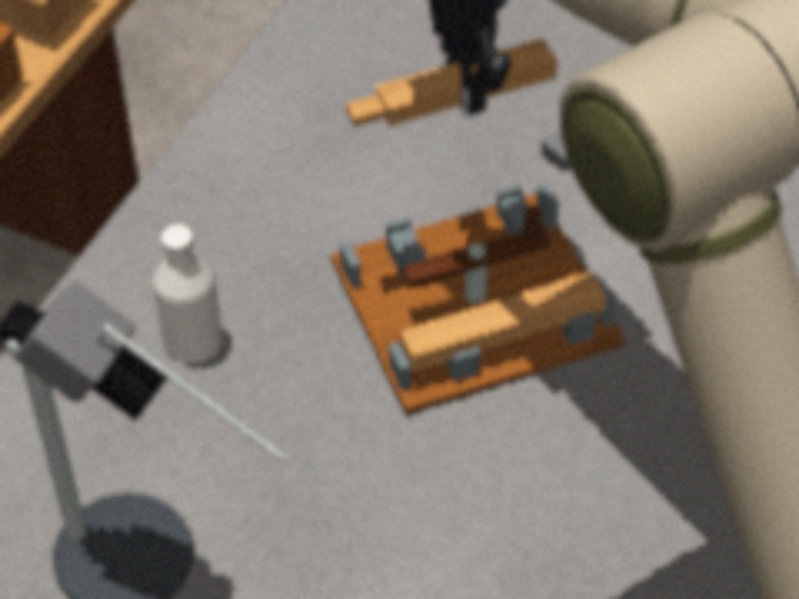

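The rail is held level, with its tenon to the left at about (365,108), and the nest is empty. Carrying it to a pre-pose 60 mm short of the goal.

Emit:
move_arm --angular '[[0.015, -0.03, -0.05], [0.0285, -0.0585, -0.1], [0.043, -0.088, -0.15], [0.057, -0.117, -0.2], [0.071, -0.146, -0.25], [0.0855, -0.1755, -0.3], [0.1, -0.205, -0.35], [0.114, -0.234, -0.399]]' --offset '[[-0.011, 0.027, 0], [-0.022, 0.054, 0], [-0.033, 0.081, 0], [-0.044, 0.108, 0], [-0.055, 0.135, 0], [-0.066, 0.162, 0], [-0.077, 0.189, 0], [-0.087, 0.215, 0]]' --claw '[0.9, 0.9, 0.9, 0.9, 0.9, 0.9, 0.9, 0.9]'

```text
clock: 7.1
position: [0.5296, 0.0213, 0.2126]
tcp_rot: [-0.004, 0.966, 0.224, 0.128]
force: [0.5, -0.7, -1.2]
finger_gap: 0.0311
finger_force: 62.1
```

Emit:
move_arm --angular '[[0.015, -0.03, -0.05], [0.0285, -0.0585, -0.1], [0.043, -0.088, -0.15], [0.057, -0.117, -0.2], [0.071, -0.146, -0.25], [0.0855, -0.1755, -0.3], [0.1, -0.205, -0.35], [0.114, -0.234, -0.399]]' --offset '[[-0.011, 0.027, -0.012], [-0.022, 0.054, -0.024], [-0.033, 0.081, -0.036], [-0.044, 0.108, -0.048], [-0.055, 0.135, -0.06], [-0.066, 0.162, -0.072], [-0.077, 0.189, -0.084], [-0.087, 0.215, -0.099]]' --claw '[0.9, 0.9, 0.9, 0.9, 0.9, 0.9, 0.9, 0.9]'

```text
clock: 8.1
position: [0.4433, 0.2332, 0.1149]
tcp_rot: [-0.006, 0.968, 0.022, 0.248]
force: [0.7, -0.2, -1.0]
finger_gap: 0.031
finger_force: 62.1
```

Run:
```python
from h import *
s=telemetry.read_state();print(s['clock'],s['position'],s['tcp_rot'],s['finger_force'],s['finger_gap'])
b=shot('side','side5.png');a=shot('top','top5.png')
o=np.hstack([cv2.resize(b[200:350,190:320],None,fx=3,fy=3),cv2.resize(a[120:270,190:320],None,fx=3,fy=3)])[:,:,::-1]
cv2.imwrite('pics/c5.png',o)
```

```text
8.1 [0.44333125 0.2332077  0.11489643] [-0.00553599  0.96847788  0.02193512  0.24807013] 62.08969831466675 0.03103938823081969
```

View pics/c5.png

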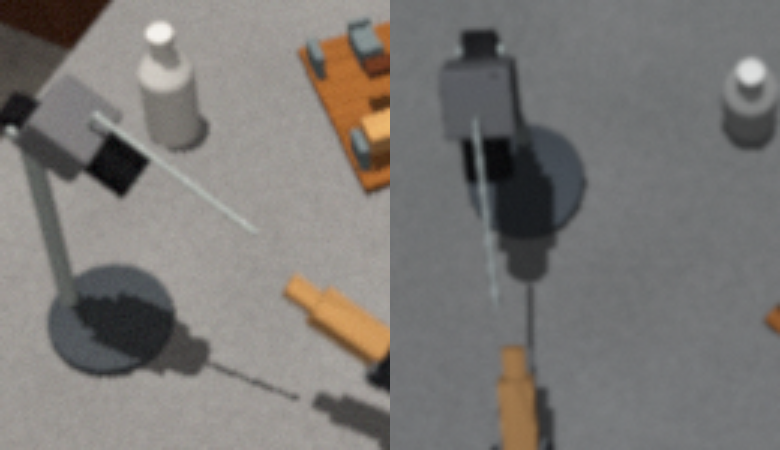

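Run:
```python
from h import *
from scipy.spatial.transform import Rotation as Ro
np.set_printoptions(precision=4,suppress=True)
s=telemetry.read_state();w,x,y,z=s['tcp_rot'];R=Ro.from_quat([x,y,z,w]).as_matrix()
rx,rz=R[:,0],-R[:,2]
te=s['position']-.011*R[:,2]+.105*rx
print('rail x',rx,'tenon pred',te,proj('side',te),proj('top',te+.005*rz))
print('tri tenon',tri(('side',287.5,297),('top',231,235.9)))
w1=tri(('top',225,220.7),('side',275.3,277));w0=tri(('top',218.7,160),('side',221.7,239.3));d=w0[0]-w1[0];xh=d/np.linalg.norm(d)
yh=np.cross([0,0,1],xh);yh/=np.linalg.norm(yh);zh=np.cross(xh,yh);foc=w1[0]-.045*zh
print(w1,w0,xh,'foc',foc,'diff',foc-te)
for n in('top','side'): print(n,'lens centre',proj(n,foc+.1*xh),'rim up',proj(n,foc+.1*xh+.021*zh),'down',proj(n,foc+.1*xh-.021*zh),'head c',proj(n,foc+.17*xh))
```

```text
rail x [0.8777 0.042  0.4774] tenon pred [0.5289 0.2379 0.1734] [288.0729 296.8784] [229.8756 236.7925]
tri tenon (array([0.5309, 0.2362, 0.1689]), np.float64(0.001462658434173233))
(array([0.5593, 0.2409, 0.2464]), np.float64(0.0003399140501608971)) (array([0.6999, 0.2464, 0.3238]), np.float64(0.0009795928827672)) [0.8756 0.0343 0.4818] foc [0.581  0.2418 0.207 ] diff [0.0521 0.0039 0.0336]
top lens centre [223.2103 178.8097] rim up [222.224  180.8827] down [224.1691 176.7952] head c [220.5347 152.3659]
side lens centre [236.3167 260.3913] rim up [239.0616 257.3147] down [233.6328 263.3995] head c [213.285  244.2496]
```

The pixels match: the upper lens rim is predicted at (222,181) and seen at (222,181), and the tenon end agrees within about 4 mm. Moving the last 60 mm along the axis.

Emit:
move_arm --angular '[[0, 0, 0], [0, 0, 0], [0, 0, 0], [0, 0, 0], [0, 0, 0], [0, 0, 0], [0, 0, 0]]' --offset '[[0.01, 0.001, 0.007], [0.02, 0.002, 0.014], [0.03, 0.003, 0.021], [0.04, 0.004, 0.028], [0.05, 0.005, 0.035], [0.05, 0.005, 0.035], [0.05, 0.005, 0.035]]' --claw '[0.9, 0.9, 0.9, 0.9, 0.9, 0.9, 0.9]'

```text
clock: 9.07
position: [0.4946, 0.2374, 0.1513]
tcp_rot: [-0.005, 0.968, 0.022, 0.249]
force: [0.3, -0.1, -1.6]
finger_gap: 0.0314
finger_force: 62.1
```

Run:
```python
from h import *
from scipy.spatial.transform import Rotation as Ro
s=telemetry.read_state();w,x,y,z=s['tcp_rot'];R=Ro.from_quat([x,y,z,w]).as_matrix()
te=s['position']-.011*R[:,2]+.105*R[:,0];print(s['clock'],R[:,0],te,te-[.581,.2418,.207],s['finger_force'])
b=shot('side','side6.png');a=shot('top','top6.png')
print(proj('side',[.581,.2418,.207]),proj('top',[.581,.2418,.207]))
cv2.imwrite('pics/c6.png',np.hstack([cv2.resize(b[200:350,190:320],None,fx=3,fy=3),cv2.resize(a[120:270,190:320],None,fx=3,fy=3)])[:,:,::-1])
```

```text
9.075 [0.87539786 0.0407061  0.4816862 ] [0.58126785 0.24147918 0.2114915 ] [ 0.00026785 -0.00032082  0.0044915 ] 62.14648962020874
[268.66144123 283.07419736] [226.9415615  215.10178915]
```

View pics/c6.png

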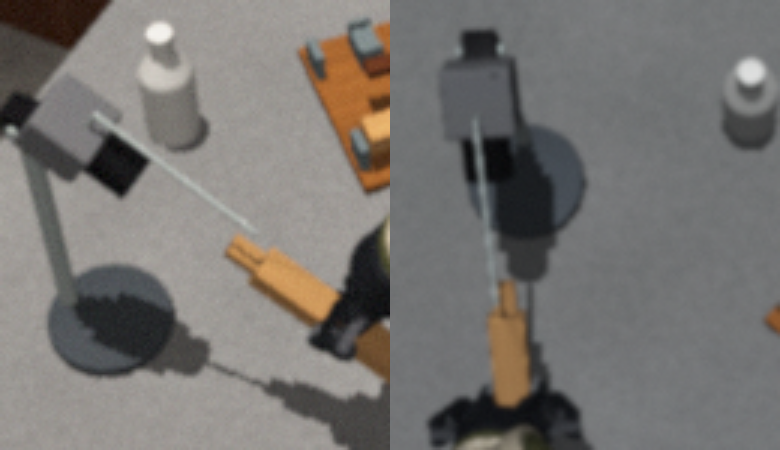

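The tenon end is at side px (269,283) and top px (229,214). The projected focus is (269,283) and (227,215), so the error is about 6 mm at most. The rail is parallel to the wire and nothing touches the camera, so I'm handing it in.

```bash
python3 -c "
from h import *
print(finish_job())"
```

```text
the job is handed in; nothing more can be done
None
```

I handed the job in: the turn-button is turned to its stop, and the arm holds the tenoned rail in line with the lens, its tenon end about 6 mm from the focus point at most by my last measurement; the simulator gave no verdict.

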